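Line up a castle nut and lock it with its cross pin

TASK

Tighten the castle nut on the hub (clockwise seen from above) just as far as the next slot that lines up with the cross hole of the spindle, without backing it off or going past. Then take the lock pin by its upright grip, feel for the hole with gentle pressure (never over 20 N), slide the pin through slot and hole until its collar is up against the nut, and let go. Leave the other things on the bench where they are.

Things in the scene. Friction and masses are not known exactly. Their poses are not given: they have to be found in the camera images.
- hub: Fixed hub: 84 mm square aluminium flange 10 mm thick, with a round boss (62 mm across) and washer up to 24 mm above the hub's underside; an upright spindle with the castle nut stands on it. Origin on the spindle axis at the underside, on the teal mat (3 mm thick); z up, -x the side towards the robot, from which the pin goes in along +x.
- hole_mid (a point): Point on the spindle axis at the middle of the range of hole heights, 51.5 mm above the hub's underside; axes of the hub. The round cross hole, 7.6 mm, chamfered 1 mm, runs through the spindle along x and crosses its axis. Its true centre is anywhere up to 4.5 mm above or below this point, not measured, to be found by feel with the pin in the slot; the spindle itself stands fast.
- spindle_axis (a point): Point on the spindle axis 24 mm above the hub's underside, on the washer under the nut; axes of the hub. The spindle's end above has flats towards -x and +x, is 18 mm thick along x and 18 mm wide along y; its top stands 68 to 77 mm above the hub's underside. Hence a pin that misses the hole stops with its tip 9 mm before the axis.
- nut_center (a point): Centre of the steel castle nut on the spindle axis, 41 mm above the hub's underside; axes of the hub (it does not turn with the nut). Hexagon 40 mm across flats, 24 to 58 mm above the hub's underside. Six open-topped slots, 9 mm wide, one in the middle of each flat, reach down to 40 mm above the hub's underside; opposite slots make a straight channel. Grip it from above across opposite flats.
- castle_nut (a joint): Angle (rad) of the nut, growing as it tightens, clockwise from above. At 0 and at every 1.047 (60 degrees) two slots lie along the cross hole and two flats face -x and +x of the hub. It starts at 0.12 to 0.75, so the next line-up is at 1.047. Steady friction of about 0.3 N m holds it where it is left. Below 0.05 is backed off, above 1.25 is past.
- pin_center (a point): Loose lock pin standing on its foot on the mat: centre of its upright black plastic grip, 25 mm above the foot's underside. Grip 20 mm long (x), 16 mm wide (y), 50 mm high; foot 26 x 24 x 5 mm. x points along the level steel shank to its tip, z up. The shank's axis lies 10 mm below this point. Mass about 60 g.
- pin_tip (a point): The lock pin's tip, on the shank axis, 70 mm ahead (x) of and 10 mm below pin_center; same axes. The shank is round, 6 mm, and 46 mm long from the collar to here; its last 4.5 mm taper to 3 mm.
- pin_seat (a point): Point on the lock pin's shank axis, 44 mm ahead of and 10 mm below pin_center; same axes. The collar (17 mm across) has its front face 20 mm behind this point, 24 mm ahead of pin_center. When the collar is up against the nut this point lies on the spindle axis and the tip stands out 6 mm beyond the nut; let go, the pin droops a little in its play.
- flux_syringe: Bystander, to be left alone: flux syringe, 122 mm long; origin at its underside.
- wick_reel: Bystander, to be left alone: small blue wick reel, 38 mm; origin at its underside.
- suction_cup: Bystander, to be left alone: black suction cup, 41 mm across, 30 mm high; origin at its underside.
- jar_orange: Bystander, to be left alone: small white jar with an orange cap, 42 mm across, 52 mm high; origin at its underside.
- driver_green: Bystander, to be left alone: green screwdriver, 164 mm long; origin at its underside.
- cell_tester_1: Bystander, to be left alone: white battery tester, 100 x 82 mm, 24 mm high; origin at its underside.

How it is judged:
By the outcome, as a careful person would: the job done as asked, in the order asked, and still so for the second after the job is handed in, with the robot touching nothing.
It also fails if it takes over 58 s, if anything falls off the work surface, if the arm or the gripper's body presses on something with over 40 N, if the wrist force passes 120 N, or if a joint passes its speed limit or range.

ROBOT

A 6-joint arm with a two-finger parallel gripper is mounted at the origin on a cart in front of the work surface, level with it; the furniture and walls round the work are solid. World frame = base frame: x ahead of the robot, y to its left, z up, the work surface at z = 0. Lengths are in mm, angles in rad, forces in N, time in s.
With the tool pointing down it reaches from about 375 to 975 mm from the base axis. Payload 3.8 kg.
Tool frame: the origin (TCP) lies midway between the tips of the shut fingers; the grasp point (between the pads) lies manip.pinch_z behind it (manip.pinch_z is the distance from the TCP to the grasp point, in mm); z points along the fingers, y is the line along which they close (so a half turn about z gives the same grasp; the last joint's range is limited). The gripper opens to 85 mm and grips with 20 to 120 N. Pads are 22 mm wide; open, the fingers measure 114 mm over their backs; the gripper's body (76 mm by 85 mm) begins 54 mm behind the grasp point. The pads swing forward as they close: fully open they stand 13 mm farther back than shut.
Start: joints at [1.292, 0.264, 1.604, -0, 1.274, -0.037], TCP at [161.627, 655.358, 206.18] pointing down, gripper open.
Joint ranges: [-2.63, 2.63], [-0.94, 2.18], [0.31, 2.57], [-1.31, 4.45], [0, 2.66], [-2.55, 2.55]. Speed limits (rad/s): [2.57, 2.57, 3.14, 3.14, 3.14, 3.14].

INTERFACE

Orientations are given as [roll, pitch, yaw] about the fixed x, y, z axes, in that order (R = Rz(yaw) Ry(pitch) Rx(roll)).
In Python, from cell import get_state, capture, camera_model, manip gives the robot as it stands.
- The arm moves only by the tool drive_tool, never from a script. Its argument "targets" is a list of rows, each a list of 5 numbers: the closure, from -1 (fully open) to 1 (shut), so that 0 is half open, then the shift along the world's x, y, z in mm, then the turn about the world's z in degrees. A call has 1 to 12 rows; each row is the pose to reach, as a shift and turn from the pose commanded when the call began; what a row does not reach only later rows make up. A row lasts 1/8 s, in which the tool goes at most 62.5 mm and 10.7 degrees, less where a joint would pass 70% of its speed; a pose out of reach is approached as far as the arm can. A call with a gripper value outside its range is refused whole. The fingers move at their own pace and stop on an object; "squeeze" is the grip in N (left out, the last holds). Time passes only in rows, so rows that repeat a pose let the fingers close. It gives the time, the measured TCP pose, the force, the opening and the grip force at its end, in the units of the state.
- get_state(): the state, without advancing time (a new reading comes with each control period).
- capture(name): name is "side" or "top"; returns (picture, depth): 400x640x3 uint8, red, green, blue; 400x640 float32, mm along the optical axis (not along the pixel's ray), 0 where there is no reading.
- camera_model(name): a dict with "mtx" (3x3 intrinsics, pixels), "origin" and "attitude" of the camera in the world. Camera axes: x right, y up, looking along -z (the intrinsics and any distortion apply to the point x, -y, -z); pixel columns grow to the right and rows downward; lengths in mm; the calibration is good to about 2 mm. A picture is of the moment at which its call begins. camera_model takes no time and is no camera call.
- manip.job_done(): hands the job in; it is judged then, once.
The state is a dict: "time": time; "qpos": joint angles; "dq": joint speeds; "effort": joint torques, N m; "position": TCP position; "tcp_rot": TCP orientation; "wrist_force": force on the tool from outside, world axes, zero at the start; "torque": the same for the moment, N m; "opening": finger opening in mm; "grasp_force": force on a finger pad.
Only numpy, scipy, OpenCV 4.12 (cv2) and the standard library are available. Lean on these libraries where they do the work, as an engineer would, in place of code of your own. Each camera call takes 0.05 s, during which the arm holds its last target. There are 200 camera calls.

## Working session

There is one attempt and no reset: what is moved stays moved. The work goes in short steps, Python scripts to look and compute and a tool call to move; the robot and the scene stay as the last step left them, time stands still between calls to the robot, and variables do not carry over. Pictures are saved under pics/ and viewed, at most 10 in all, crops included, and the job is handed in when it is done.

Besides the shell and the picture viewer there is one more tool, called after "Emit:" in YAML: its name, and indented under it one key for each argument. drive_tool: Moves the arm, as the interface text tells. Its arguments: {"type":"object","properties":{"targets":{"type":"array","items":{"type":"array","items":{"type":"number"}}},"squeeze":{"type":"number"}},"required":["targets"]}

```bash
mkdir -p pics; ls; cat > h.py <<'E'
import numpy as np, cv2
from cell import get_state, capture, camera_model, manip
from scipy.spatial.transform import Rotation as R
def att(m):
    a=np.array(m["attitude"],float)
    return a if a.shape==(3,3) else R.from_euler('xyz',a).as_matrix()
def cloud(name,d,m):
    K=np.array(m["mtx"]); v,u=np.mgrid[0:d.shape[0],0:d.shape[1]]
    x=(u-K[0,2])/K[0,0]*d; y=(v-K[1,2])/K[1,1]*d
    return np.stack([x,-y,-d],-1)@att(m).T+np.array(m["origin"])
E
python3 - <<'E'
from h import *
for n in("top","side"):
    m=camera_model(n); print(n,m)
    p,d=capture(n); np.savez(f"{n}0.npz",p=p,d=d); cv2.imwrite(f"pics/{n}0.png",p[...,::-1])
print(get_state(), manip.pinch_z)
E
```

```text
pics
top {'mtx': array([[422.58419717,   0.        , 312.36411125],
       [  0.        , 422.58419717, 201.8920278 ],
       [  0.        ,   0.        ,   1.        ]]), 'origin': array([ 328.46175232,   28.42232549, 1070.87827831]), 'attitude': array([ 0.19561189,  0.01653234, -1.59663811])}
side {'mtx': array([[481.46533917,   0.        , 316.38898437],
       [  0.        , 481.46533917, 202.92902254],
       [  0.        ,   0.        ,   1.        ]]), 'origin': array([ 763.12286104, -870.93886874, 1079.23381852]), 'attitude': array([ 0.73819695, -0.01305261,  0.27019982])}
{'time': 0.1, 'qpos': array([ 1.29209595e+00,  2.64666851e-01,  1.60525451e+00, -3.28760172e-05,
        1.27368630e+00, -3.69146591e-02]), 'dq': array([ 0.00084251, -0.0021075 , -0.00319904,  0.0011063 ,  0.00020652,
       -0.00013402]), 'effort': array([-3.45223334e-04, -5.16702855e+01, -3.68592417e+01, -1.01191242e-04,
        6.31898802e-03,  1.04962439e-07]), 'position': array([161.44615661, 654.67338089, 204.98473408]), 'tcp_rot': array([-3.13957786e+00, -4.29714959e-05,  2.89981655e+00]), 'wrist_force': array([-0.43458961,  0.50401112, -0.21978416]), 'torque': array([-1.26586988e-02,  1.75405014e-02,  7.48139780e-05]), 'grasp_force': 0.0, 'opening': 85.45705400125811} 18.700000000000003
```

View pics/top0.png

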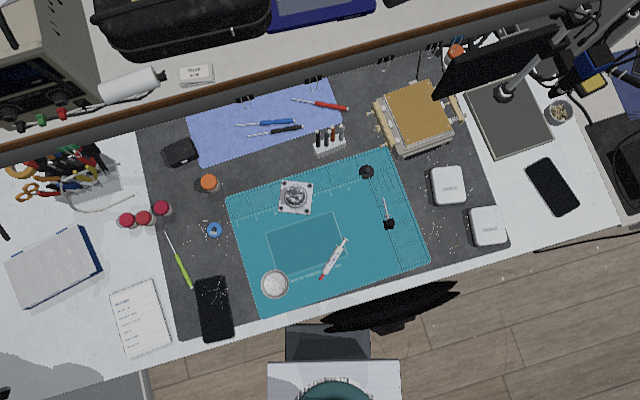

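View pics/side0.png

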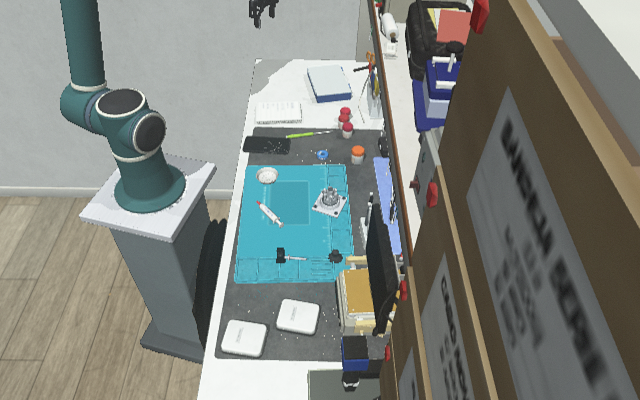

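The top view shows the hub near (296,197), the pin grip near (389,224) with its tip near (384,200), and the suction cup at (366,171). I'll enlarge those areas.

```bash
python3 - <<'E'
from h import *
T=np.load("top0.npz");S=np.load("side0.npz")
a=cv2.resize(T["p"][170:225,265:325],None,fx=6.6,fy=6.6,interpolation=cv2.INTER_CUBIC)
b=cv2.resize(T["p"][185:240,360:420],None,fx=6.6,fy=6.6,interpolation=cv2.INTER_CUBIC)
c=cv2.resize(S["p"][180:225,300:360],None,fx=6.6,fy=5,interpolation=cv2.INTER_CUBIC)
e=cv2.resize(S["p"][235:280,265:325],None,fx=6.6,fy=5,interpolation=cv2.INTER_CUBIC)
cv2.imwrite("pics/c0.png",np.vstack([np.hstack([a,b]),np.hstack([c,e])])[:,:,::-1])
m=camera_model("top");P=cloud("top",T["d"],m)
for n,(u0,u1,v0,v1) in dict(hub=(270,325,172,222),pin=(372,402,190,238)).items():
    Q=P[v0:v1,u0:u1]; z=Q[...,2]; print(n,Q[...,2].min(),z.max(),np.median(z))
    for lo,hi in((8,18),(20,34),(35,53),(54,64),(64,90)):
        k=(z>lo)&(z<hi)
        if k.sum(): q=Q[k]; print(lo,hi,k.sum(),q.mean(0).round(1),q.min(0).round(1),q.max(0).round(1))
# mat
k=P[230:250,280:330].reshape(-1,3); print("mat z",np.median(k[:,2]))
E
```

```text
hub -4.766463196341874 1070.8782783135696 6.145618113970841
8 18 673 [554.   83.3  13.4] [489.5   9.5   8. ] [619.3 149.3  18. ]
20 34 159 [544.4  81.3  25.6] [513.9  47.7  20. ] [590.2 125.2  33.4]
35 53 96 [549.6  82.3  45.2] [531.7  62.5  36.5] [572.3 103.   52.7]
54 64 88 [553.3  84.3  60.8] [532.3  62.2  54.3] [575.1 104.   63.9]
64 90 63 [553.   83.3  70.5] [534.1  66.9  64.5] [564.4 101.3  76.7]
pin -2.4217433397629975 1070.8782783135696 4.461753690849946
8 18 95 [ 503.2 -144.7   10.2] [ 443.3 -186.1    8. ] [ 565.9 -112.9   17.9]
20 34 59 [ 505.3 -143.7   23.8] [ 466.7 -153.2   20.1] [ 544.5 -137.6   31.8]
35 53 37 [ 475.9 -147.    49. ] [ 466.7 -156.8   38. ] [ 487.8 -141.    53. ]
54 64 13 [ 476.8 -150.9   55.3] [ 467.7 -156.6   54. ] [ 482.3 -144.4   57.9]
mat z 4.098639267478461
```

View pics/c0.png

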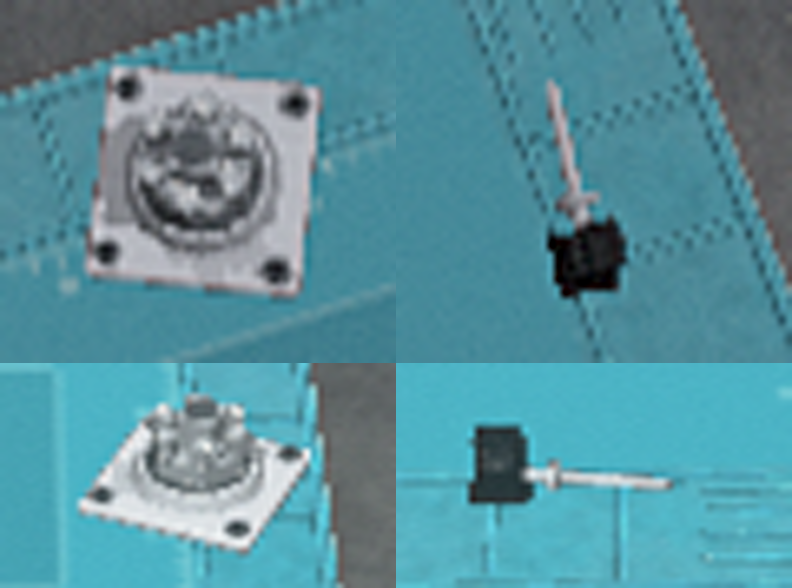

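The crops show the flange corners, and the pin tip, collar and grip, clearly in both views. I'll turn these into positions and make rectified close-ups of the nut top to read its angle.

```bash
cat >> h.py <<'E'
def ray(name,u,v,z):
    m=camera_model(name);K=np.array(m["mtx"]);o=np.array(m["origin"])
    d=att(m)@np.array([(u-K[0,2])/K[0,0],-(v-K[1,2])/K[1,1],-1.]); return o+d*(z-o[2])/d[2]
def rect(name,p,c,z,yaw,half,s):
    "image patch on plane z; right = hub +x, up = hub +y, s px/mm"
    m=camera_model(name);K=np.array(m["mtx"]);n=int(2*half*s)
    j,i=np.meshgrid(np.arange(n),np.arange(n)); x=j/s-half;y=half-i/s
    W=np.stack([c[0]+x*np.cos(yaw)-y*np.sin(yaw),c[1]+x*np.sin(yaw)+y*np.cos(yaw),np.full(x.shape,z)],-1)
    C=(W-np.array(m["origin"]))@att(m)
    u=K[0,0]*C[...,0]/-C[...,2]+K[0,2]; v=K[1,1]*-C[...,1]/-C[...,2]+K[1,2]
    return cv2.remap(p,u.astype('f4'),v.astype('f4'),cv2.INTER_CUBIC)
E
python3 - <<'E'
from h import *
def px(x,y,u0,v0,sx,sy): return u0+(x+.5)/sx-.5, v0+(y+.5)/sy-.5
t=[px(*q,265,170,6.6,6.6) for q in((112,67),(322,90),(300,296),(88,274))]
s=[px(x,y-363,300,180,6.6,5) for x,y in((155,425),(310,458),(245,550),(80,508))]
H={}
for n,c in(("top",t),("side",s)):
    Q=np.array([ray(n,*q,13)[:2] for q in c]); e=np.roll(Q,-1,0)-Q; H[n]=Q.mean(0)
    print(n,Q.mean(0).round(1),np.hypot(*e.T).round(1),np.degrees(np.arctan2(e[:,1],e[:,0])).round(1)%90)
tip={'top':px(550-396,85,360,185,6.6,6.6),'side':px(670-396,484-363,265,235,6.6,5)}
col={'top':px(576-396,207,360,185,6.6,6.6),'side':px(552-396,475-363,265,235,6.6,5)}
for n in tip:
    a=ray(n,*tip[n],18);b=ray(n,*col[n],18);d=(a-b)[:2];print(n,'tip',a.round(1),'col',b.round(1),np.hypot(*d),np.degrees(np.arctan2(d[1],d[0])))
yaw=np.radians(float(input()) if 0 else -5.)
E
```

```text
top [552.5  82.8] [82.7 81.9 82.2 82.6] [81.9 82.6 82.4 82.9]
side [556.3  74.9] [75.6 80.2 79.8 76.4] [84.8 82.1 81.9 78.8]
top tip [ 543.8 -138.9   18. ] col [ 496. -146.   18.] 48.27209819406509 8.478442895389303
side tip [ 546.4 -140.6   18. ] col [ 498.3 -148.2   18. ] 48.68087393829016 9.002843696892956
```

```bash
python3 - <<'E'
from h import *
T=np.load("top0.npz")["p"];S=np.load("side0.npz")["p"]
y=np.radians(-7.6);c=(553,81);rows=[]
for z,half,s in((13,50,3),(61,28,300/56)):
    r=[]
    for n,p in(("top",T),("side",S)):
        im=rect(n,p,c,z,y,half,s)[:300,:300].copy(); k=150
        cv2.line(im,(k-6,k),(k+6,k),(255,0,0),1);cv2.line(im,(k,k-6),(k,k+6),(255,0,0),1)
        if z==13: cv2.rectangle(im,(k-126,k-126),(k+126,k+126),(255,0,0),1)
        r.append(im)
    rows.append(np.hstack(r))
cv2.imwrite("pics/r0.png",np.vstack(rows)[:,:,::-1])
E
```

```text
(no output)
```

View pics/r0.png

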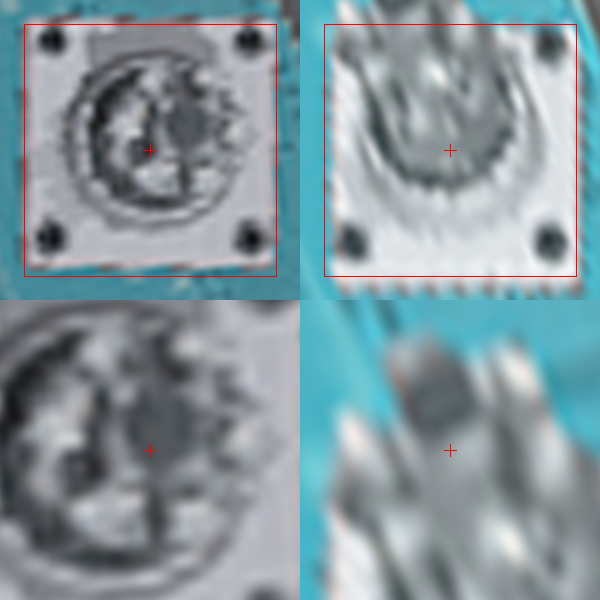

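The rectified views confirm the hub yaw at about -7.5° and its centre near (553.5, 83). The nut teeth are too coarse to read by eye, so I'll fit a ray-cast solid model to both depth images.

```bash
cat > fit.py <<'E'
from h import *
from scipy.optimize import minimize
def inside(x,y,z,th,top):
    b=(abs(x)<42)&(abs(y)<42)&(z<10)|(x*x+y*y<31**2)&(z<24)
    s=(abs(x)<9)&(abs(y)<9)&(x*x+y*y<12**2)&(z<top)
    n=z<58; ch=np.zeros(x.shape,bool)
    for k in range(3):
        a=-th+k*np.pi/3; u=x*np.cos(a)+y*np.sin(a); w=-x*np.sin(a)+y*np.cos(a)
        n&=abs(u)<20; ch|=abs(w)<4.5
    return b|s|(n&~(ch&(z>40)))
def setup(n,f):
    m=camera_model(n);d=np.load(f)["d"];P=cloud(n,d,m)
    k=(np.hypot(P[...,0]-553.5,P[...,1]-83)<27)&(P[...,2]>20)&(d>0)
    p=P[k];o=np.array(m["origin"]);r=(p-o)/np.linalg.norm(p-o,axis=1)[:,None]
    return p,r
def pred(p,r,dx,dy,th,top,yaw):
    t=np.arange(-70,50,.7)  # along ray relative to measured
    q=p[:,None]+t[None,:,None]*r[:,None]-np.array([553.5+dx,83+dy,3])
    c,s=np.cos(yaw),np.sin(yaw)
    h=inside(q[...,0]*c+q[...,1]*s,-q[...,0]*s+q[...,1]*c,q[...,2],th,top)
    return np.where(h.any(1),t[h.argmax(1)],50)
def run(ft,fs,ths,yaw=np.radians(-7.5)):
    D={"top":setup("top",ft),"side":setup("side",fs)}
    for n,(p,r) in D.items():
        res=[]
        for th in ths:
            best=min((np.mean(np.minimum(abs(pred(p,r,dx,dy,th,top,yaw)),8)),dx,dy,top) for dx in(-3,-1,1,3) for dy in(-3,-1,1,3) for top in(69,72,75))
            res.append((round(best[0],2),round(th,2))+best[1:])
        print(n,len(p));[print(x) for x in res]
if __name__=="__main__": run("top0.npz","side0.npz",np.arange(0,1.05,.0873))
E
time python3 fit.py
```

```text
top 364
(np.float64(4.88), np.float64(0.0), 1, 3, 69)
(np.float64(4.91), np.float64(0.09), 1, 3, 69)
(np.float64(4.72), np.float64(0.17), 1, 1, 69)
(np.float64(4.35), np.float64(0.26), 1, 1, 69)
(np.float64(3.81), np.float64(0.35), 1, 1, 69)
(np.float64(3.27), np.float64(0.44), 1, 1, 69)
(np.float64(2.65), np.float64(0.52), 1, 1, 69)
(np.float64(2.59), np.float64(0.61), 1, 1, 69)
(np.float64(3.3), np.float64(0.7), 1, 1, 69)
(np.float64(3.84), np.float64(0.79), 1, 1, 69)
(np.float64(4.27), np.float64(0.87), 1, 1, 69)
(np.float64(4.71), np.float64(0.96), 1, 1, 69)
(np.float64(4.88), np.float64(1.05), 1, 3, 69)
side 275
(np.float64(4.54), np.float64(0.0), 1, 3, 69)
(np.float64(4.56), np.float64(0.09), 1, 1, 69)
(np.float64(4.33), np.float64(0.17), -1, 1, 69)
(np.float64(4.02), np.float64(0.26), -1, 1, 69)
(np.float64(3.61), np.float64(0.35), -1, 1, 69)
(np.float64(3.34), np.float64(0.44), -1, 1, 69)
(np.float64(3.27), np.float64(0.52), -1, 1, 69)
(np.float64(3.23), np.float64(0.61), 1, -1, 69)
(np.float64(3.44), np.float64(0.7), 1, 1, 69)
(np.float64(3.7), np.float64(0.79), 1, 1, 69)
(np.float64(4.15), np.float64(0.87), 1, 1, 69)
(np.float64(4.31), np.float64(0.96), 1, 1, 69)
(np.float64(4.54), np.float64(1.05), 1, 3, 69)
real	0m4.614s
user	0m4.995s
sys	0m0.127s
```

The fit is sharp: the nut angle is about 0.57. I'll refine it while moving above the nut. The gripper's y axis should go from 76.2° to about 80°, i.e. a turn of about +4°.

```bash
python3 - <<'E'
from fit import *
for n in("top","side"):
    p,r=setup(n,n+"0.npz")
    f=lambda v:np.mean(np.minimum(abs(pred(p,r,v[0],v[1],v[2],v[3],v[4])),6))
    o=minimize(f,[1,1,.57,69,-.13],method="Nelder-Mead",options=dict(initial_simplex=np.array([1,1,.57,69,-.13])+np.vstack([np.zeros(5),np.diag([2,2,.1,2,.04])])))
    print(n,o.fun,o.x.round(3))
E
```

```text
top 2.049725274725387 [ 0.792  0.643  0.581 69.512 -0.125]
side 2.6894545454545478 [-2.2000e-02 -1.6600e-01  5.7600e-01  7.0122e+01 -1.1100e-01]
```

Emit:
drive_tool:
  targets:
    - [-1, 40, -50, 0, 0]
    - [-1, 74, -107, -6, 0]
    - [-1, 107, -156, -6, 0]
    - [-1, 140, -204, -6, 0]
    - [-1, 174, -253, -6, 0]
    - [-1, 207, -302, -6, 0]
    - [-1, 241, -350, -6, 4]
    - [-1, 274, -399, -6, 4]
    - [-1, 308, -448, -6, 4]
    - [-1, 341, -497, -6, 4]
    - [-1, 375, -546, -6, 4]
    - [-1, 393, -571, -16, 4]

```text
time: 1.6
position: [556.5, 81.7, 190.6]
tcp_rot: [3.142, 0.002, 2.967]
wrist_force: [-0.0, 0.7, 0.4]
opening: 85.4
grasp_force: 0.0
```

Emit:
drive_tool:
  targets:
    - [-1, -0.5, -1.2, -30, 0]
    - [-1, -0.5, -1.2, -80, 0]
    - [-1, -0.5, -1.2, -120, 0]
    - [-1, -0.5, -1.2, -140, 0]
    - [-1, -0.5, -1.2, -150, 0]
    - [-1, -0.5, -1.2, -157, 0]
    - [-1, -0.5, -1.2, -157, 0]
    - [-1, -0.5, -1.2, -157, 0]

```text
time: 2.6
position: [555.1, 83.3, 34.2]
tcp_rot: [3.141, 0.002, 2.97]
wrist_force: [0.3, 0.4, -0.4]
opening: 85.8
grasp_force: 0.0
```

Free of contact and centred. Next I close gently on the nut.

Emit:
drive_tool:
  targets:
    - [-0.5, 0, 0, 0, 0]
    - [0, 0, 0, 0, 0]
    - [0.3, 0, 0, 0, 0]
    - [0.3, 0, 0, 0, 0]
    - [0.3, 0, 0, 0, 0]
    - [0.3, 0, 0, 0, 0]
  squeeze: 30

```text
time: 3.35
position: [554.2, 82.2, 34.0]
tcp_rot: [-3.14, 0.0, 2.97]
wrist_force: [-2.7, -3.0, 4.0]
opening: 36.0
grasp_force: 29.2
```

Emit:
drive_tool:
  targets:
    - [0.3, 0, 0, 0, -3]
    - [0.3, 0, 0, 0, -6]
    - [0.3, 0, 0, 0, -9]
    - [0.3, 0, 0, 0, -12]
    - [0.3, 0, 0, 0, -12]

```text
time: 3.98
position: [554.2, 82.1, 34.0]
tcp_rot: [-3.14, 0.001, 2.761]
wrist_force: [-1.3, -4.2, 4.8]
opening: 36.0
grasp_force: 29.6
```

```bash
python3 - <<'E'
from h import *
s=get_state();print(s["torque"],s["wrist_force"],s["opening"],np.degrees(s["tcp_rot"]))
r=[]
for n,(u,v) in dict(top=(265,165),side=(295,160)).items():
    p,d=capture(n); r.append(cv2.resize(p[v:v+65,u:u+65],(390,390),interpolation=cv2.INTER_CUBIC))
cv2.imwrite("pics/g1.png",np.hstack(r)[:,:,::-1])
E
```

```text
[-0.73774226  0.34695609  0.27113923] [-1.29440131 -4.23204968  4.84098247] 35.99904110280632 [-1.79894902e+02  3.78524070e-02  1.58209513e+02]
```

View pics/g1.png

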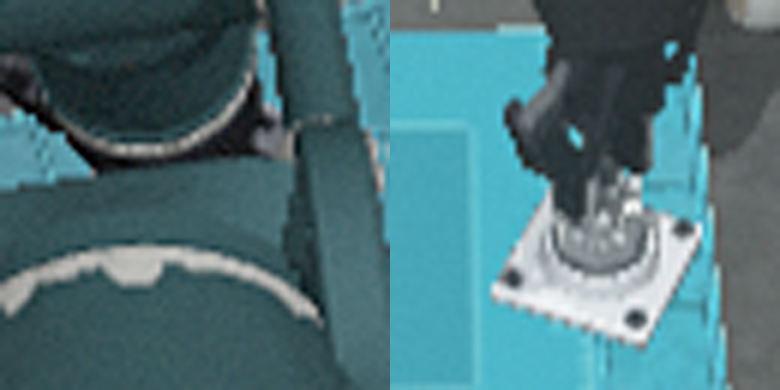

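The side view shows the fingers on the nut flats. The torque is 0.27 N·m and the opening steady, so the nut is turning with the gripper. I'll turn the remaining 15°.

Emit:
drive_tool:
  targets:
    - [0.3, 0, 0, 0, -4]
    - [0.3, 0, 0, 0, -8]
    - [0.3, 0, 0, 0, -12]
    - [0.3, 0, 0, 0, -15]
    - [0.3, 0, 0, 0, -15]
    - [0.3, 0, 0, 0, -15]

```text
time: 4.82
position: [554.1, 82.0, 34.0]
tcp_rot: [-3.14, 0.001, 2.5]
wrist_force: [-1.9, -3.4, 5.8]
opening: 35.9
grasp_force: 29.6
```

Emit:
drive_tool:
  targets:
    - [-0.2, 0, 0, 0, 0]
    - [-1, 0, 0, 0, 0]
    - [-1, 0, 0, 0, 0]
    - [-1, 0, 0, 0, 0]
    - [-1, 0, 0, 30, 0]
    - [-1, 0, 0, 90, 0]
    - [-1, 0, -50, 110, 10]
    - [-1, -30, -100, 110, 20]
    - [-1, -60, -150, 110, 30]
    - [-1, -80, -200, 110, 40]
    - [-1, -80, -235, 110, 45]
    - [-1, -80, -235, 110, 45]

```text
time: 6.32
position: [473.9, -154.0, 143.4]
tcp_rot: [-3.141, 0.0, -3.003]
wrist_force: [-0.5, 0.3, 0.6]
opening: 85.4
grasp_force: 0.0
```

```bash
python3 - <<'E'
from h import *
for n in("top","side"):
    p,d=capture(n); np.savez(f"{n}1.npz",p=p,d=d); cv2.imwrite(f"pics/{n}1.png",p[120:320,180:500,::-1])
from fit import *
for n in("side","top"):
    p,r=setup(n,n+"1.npz"); print(n,len(p))
    if len(p)<100: continue
    f=lambda v:np.mean(np.minimum(abs(pred(p,r,v[0],v[1],v[2],v[3],-.118)),6))
    i=np.array([.5,.5,1.047,70])
    for t in (.9,1.047,1.15):
        i[2]=t;o=minimize(f,i,method="Nelder-Mead",options=dict(initial_simplex=i+np.vstack([np.zeros(4),np.diag([2,2,.1,2])])));print(o.fun,o.x.round(3))
print(get_state()["position"],get_state()["tcp_rot"])
E
```

```text
side 275
2.4905454545455035 [ 0.303 -0.256  1.02  69.137]
2.4956363636364065 [ 0.272 -0.366  1.025 69.434]
2.530181818181854 [ 0.255 -0.381  1.028 69.953]
top 361
2.1831024930749052 [ 0.912  0.666  1.034 69.459]
2.1725761772854293 [ 0.929  0.677  1.032 70.311]
2.174515235457168 [ 0.923  0.693  1.032 70.625]
[ 474.03991889 -151.79784777  143.10712661] [ 3.14099502e+00  2.27216337e-05 -3.00156295e+00]
```

The nut is aligned, at about 1.03. Next I descend on the pin grip.

Emit:
drive_tool:
  targets:
    - [-1, 1.2, 1.2, -50, 0.7]
    - [-1, 1.2, 1.2, -100, 0.7]
    - [-1, 1.2, 1.2, -120, 0.7]
    - [-1, 1.2, 1.2, -128, 0.7]
    - [-1, 1.2, 1.2, -128, 0.7]
    - [0, 1.2, 1.2, -128, 0.7]
    - [0.5, 1.2, 1.2, -128, 0.7]
    - [0.9, 1.2, 1.2, -128, 0.7]
    - [0.9, 1.2, 1.2, -128, 0.7]
    - [0.9, 1.2, 1.2, -128, 0.7]
    - [0.9, 1.2, 1.2, -128, 0.7]
    - [0.9, 1.2, 1.2, -128, 0.7]
  squeeze: 40

```text
time: 7.92
position: [475.7, -150.9, 15.7]
tcp_rot: [-3.141, 0.001, -2.987]
wrist_force: [-0.7, -0.5, 5.6]
opening: 14.6
grasp_force: 41.5
```

Emit:
drive_tool:
  targets:
    - [0.9, 0, 0, 15, 0]
    - [0.9, 0, 0, 60, 0]
    - [0.9, -20, 40, 90, -4]
    - [0.9, -40, 95, 90, -8]
    - [0.9, -40, 150, 90, -12]
    - [0.9, -40, 205, 90, -15.8]
    - [0.9, -40, 246, 80, -15.8]
    - [0.9, -40, 246, 50, -15.8]
    - [0.9, -30, 246, 36.5, -15.8]
    - [0.9, -24, 246, 36.5, -15.8]
    - [0.9, -24, 246, 36.5, -15.8]

```text
time: 9.3
position: [452.3, 95.4, 52.6]
tcp_rot: [3.141, 0.001, 3.02]
wrist_force: [0.4, -0.4, -0.1]
opening: 14.6
grasp_force: 40.7
```

```bash
python3 - <<'E'
from h import *
s=get_state();print(s["position"],np.degrees(s["tcp_rot"]),s["wrist_force"],s["opening"])
p,d=capture("side");q,e=capture("top")
np.savez("side2.npz",p=p,d=d)
a=cv2.resize(p[175:225,270:350],(800,500),interpolation=cv2.INTER_CUBIC);cv2.imwrite("pics/s2.png",a[:,:,::-1])
E
```

```text
[452.32306156  95.37656073  52.5876058 ] [1.79977768e+02 6.71587550e-02 1.73024015e+02] [ 0.44090277 -0.3947707  -0.11340466] 14.616620575747376
```

View pics/s2.png

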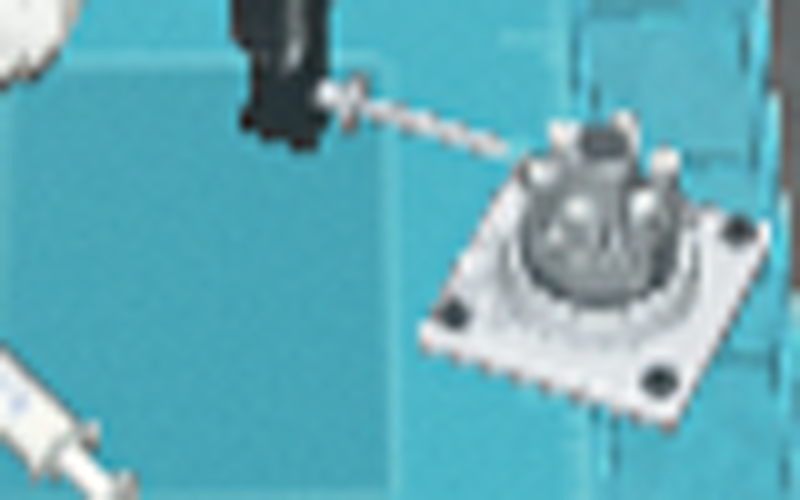

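The side view shows the shank in front of the nut, with its tip at crop (510,153) and the collar at (350,103). I'll compare this with the hub axis in the same camera.

```bash
python3 - <<'E'
from h import *
y=-.118;c=np.array([553.8,82.8])
for q in((320.5,189.8),(304.6,184.8)):
    w=ray("side",*q,54.9)[:2];d=w-c;print(w.round(1),'hub frame',(d@[np.cos(y),np.sin(y)]).round(1),(d@[-np.sin(y),np.cos(y)]).round(1))
E
```

```text
[524.9  84.7] hub frame -28.9 -1.6
[474.   91.4] hub frame -80.2 -0.9
```

Emit:
drive_tool:
  targets:
    - [0.9, 5, 0, 0, 0]
    - [0.9, 9, -0.5, 0, 0]
    - [0.9, 12, -0.8, 0, 0]
    - [0.9, 15, -1.2, 0, 0]
    - [0.9, 15, -1.2, 0, 0]

```text
time: 10.02
position: [466.6, 94.1, 51.7]
tcp_rot: [-3.142, 0.0, 3.02]
wrist_force: [0.7, -0.2, -0.7]
opening: 14.5
grasp_force: 40.7
```

Emit:
drive_tool:
  targets:
    - [0.9, 1, -0.1, 0, 0]
    - [0.9, 2, -0.2, 0, 0]
    - [0.9, 3, -0.4, 0, 0]
    - [0.9, 3, -0.4, 0, 0]

```text
time: 10.52
position: [469.4, 93.8, 51.7]
tcp_rot: [3.142, 0.0, 3.02]
wrist_force: [0.6, 0.6, -1.2]
opening: 15.2
grasp_force: 40.7
```

Emit:
drive_tool:
  targets:
    - [0.9, 1, -0.1, 0, 0]
    - [0.9, 2, -0.2, 0, 0]
    - [0.9, 3, -0.4, 0, 0]
    - [0.9, 3, -0.4, 0, 0]

```text
time: 11.02
position: [472.5, 93.4, 51.7]
tcp_rot: [3.142, 0.0, 3.02]
wrist_force: [-0.1, 1.0, -0.5]
opening: 15.0
grasp_force: 40.7
```

Emit:
drive_tool:
  targets:
    - [0.9, 0.5, -0.1, 0, 0]
    - [0.9, 1, -0.1, 0, 0]
    - [0.9, 1.5, -0.2, 0, 0]
    - [0.9, 1.5, -0.2, 0, 0]

```text
time: 11.52
position: [473.9, 93.2, 51.7]
tcp_rot: [3.142, 0.0, 3.02]
wrist_force: [0.0, 0.1, -0.4]
opening: 14.7
grasp_force: 40.7
```

Emit:
drive_tool:
  targets:
    - [0.9, 0.5, -0.1, 0, 0]
    - [0.9, 1, -0.1, 0, 0]
    - [0.9, 1, -0.1, 0, 0]

```text
time: 11.9
position: [474.7, 93.0, 51.6]
tcp_rot: [-3.141, -0.0, 3.02]
wrist_force: [-0.6, -0.3, -0.3]
opening: 14.5
grasp_force: 40.7
```

Emit:
drive_tool:
  targets:
    - [0.9, 0.5, -0.1, 0, 0]
    - [0.9, 1, -0.1, 0, 0]
    - [0.9, 1, -0.1, 0, 0]

```text
time: 12.28
position: [475.6, 92.9, 51.5]
tcp_rot: [-3.141, -0.001, 3.02]
wrist_force: [-0.7, -0.6, -2.5]
opening: 14.9
grasp_force: 40.6
```

Emit:
drive_tool:
  targets:
    - [0.9, 0.5, -0.1, 0, 0]
    - [0.9, 1, -0.1, 0, 0]
    - [0.9, 1, -0.1, 0, 0]

```text
time: 12.65
position: [476.5, 92.8, 51.5]
tcp_rot: [-3.141, -0.001, 3.02]
wrist_force: [-0.7, 0.6, -2.5]
opening: 15.0
grasp_force: 40.6
```

Emit:
drive_tool:
  targets:
    - [0.9, 0.5, -0.1, 0, 0]
    - [0.9, 1, -0.1, 0, 0]
    - [0.9, 1, -0.1, 0, 0]

```text
time: 13.02
position: [477.5, 92.7, 51.5]
tcp_rot: [-3.141, -0.001, 3.02]
wrist_force: [-2.0, -0.9, -1.2]
opening: 15.2
grasp_force: 40.5
```

Emit:
drive_tool:
  targets:
    - [0.9, 0.5, -0.1, 0, 0]
    - [0.9, 1, -0.1, 0, 0]
    - [0.9, 1, -0.1, 0, 0]

```text
time: 13.4
position: [478.5, 92.6, 51.4]
tcp_rot: [-3.141, -0.001, 3.02]
wrist_force: [-2.3, 0.0, -3.1]
opening: 14.8
grasp_force: 40.4
```

Emit:
drive_tool:
  targets:
    - [0.9, 0, 0, -0.5, 0]
    - [0.9, 0, 0, -1, 0]
    - [0.9, 0, 0, -1, 0]
    - [0.9, 0, 0, -1, 0]

```text
time: 13.9
position: [479.1, 92.6, 50.8]
tcp_rot: [3.142, 0.0, 3.02]
wrist_force: [-1.9, -1.1, -1.8]
opening: 14.6
grasp_force: 40.5
```

```bash
python3 - <<'E'
from h import *
s=get_state();print(s["position"],s["wrist_force"],s["torque"])
p,d=capture("side")
a=cv2.resize(p[175:225,270:350],(800,500),interpolation=cv2.INTER_CUBIC);cv2.imwrite("pics/s3.png",a[:,:,::-1])
E
```

```text
[479.05540437  92.63221164  50.79970332] [-1.91317463 -1.10822542 -1.77728211] [-0.20410002  0.53403984 -0.0802937 ]
```

View pics/s3.png

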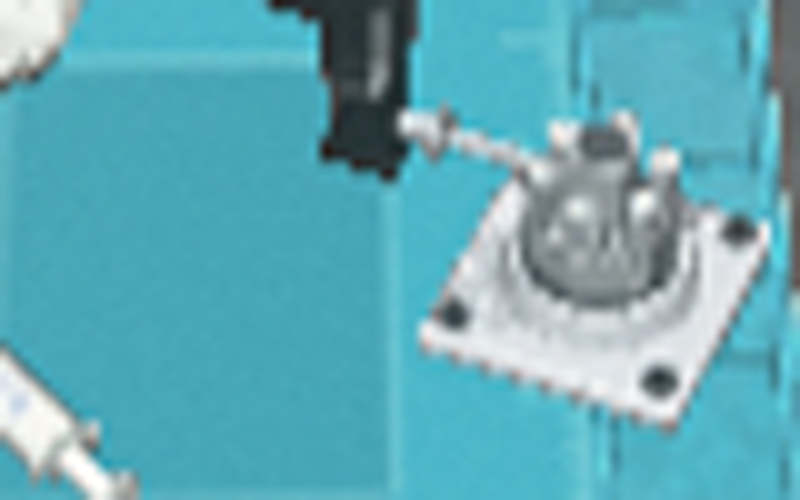

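The collar moved with the TCP, with no slip or tilt, and the tip is past the flat, so it is in the hole mouth. I'll lower slightly and go on.

Emit:
drive_tool:
  targets:
    - [0.9, 0, 0, -0.7, 0]
    - [0.9, 0.5, -0.1, -0.7, 0]
    - [0.9, 1, -0.1, -0.7, 0]
    - [0.9, 1.5, -0.2, -0.7, 0]
    - [0.9, 1.5, -0.2, -0.7, 0]

```text
time: 14.58
position: [480.6, 92.5, 50.1]
tcp_rot: [3.141, 0.001, 3.02]
wrist_force: [-1.7, -1.5, -2.1]
opening: 14.8
grasp_force: 40.6
```

Emit:
drive_tool:
  targets:
    - [0.9, 0.7, -0.1, 0, 0]
    - [0.9, 1.4, -0.2, 0, 0]
    - [0.9, 2, -0.2, 0, 0]
    - [0.9, 2, -0.2, 0, 0]

```text
time: 15.08
position: [482.4, 92.2, 50.0]
tcp_rot: [-3.142, 0.0, 3.02]
wrist_force: [-0.8, -0.2, -1.6]
opening: 14.4
grasp_force: 40.6
```

Emit:
drive_tool:
  targets:
    - [0.9, 1.5, -0.2, 0, 0]
    - [0.9, 3, -0.4, 0, 0]
    - [0.9, 4.5, -0.5, 0, 0]
    - [0.9, 6, -0.7, 0, 0]
    - [0.9, 6, -0.7, 0, 0]

```text
time: 15.7
position: [488.5, 91.5, 50.0]
tcp_rot: [-3.142, 0.0, 3.02]
wrist_force: [-0.6, -1.2, -2.3]
opening: 14.7
grasp_force: 40.5
```

Emit:
drive_tool:
  targets:
    - [0.9, 1.5, -0.2, 0, 0]
    - [0.9, 3, -0.4, 0, 0]
    - [0.9, 4.5, -0.5, 0, 0]
    - [0.9, 6, -0.7, 0, 0]
    - [0.9, 6, -0.7, 0, 0]

```text
time: 16.32
position: [494.5, 90.8, 49.9]
tcp_rot: [-3.141, 0.0, 3.02]
wrist_force: [-1.3, -1.7, -2.9]
opening: 14.8
grasp_force: 40.5
```

Going smoothly. I'll lower a touch more and continue.

Emit:
drive_tool:
  targets:
    - [0.9, 1.5, -0.2, -0.3, 0]
    - [0.9, 3, -0.4, -0.4, 0]
    - [0.9, 4.5, -0.5, -0.4, 0]
    - [0.9, 6, -0.7, -0.4, 0]
    - [0.9, 6, -0.7, -0.4, 0]

```text
time: 16.95
position: [500.6, 90.1, 49.6]
tcp_rot: [-3.142, 0.0, 3.02]
wrist_force: [-0.7, -2.5, -1.4]
opening: 14.8
grasp_force: 40.5
```

Emit:
drive_tool:
  targets:
    - [0.9, 0.8, -0.1, 0, 0]
    - [0.9, 1.6, -0.2, 0, 0]
    - [0.9, 2.4, -0.3, 0, 0]
    - [0.9, 3, -0.4, 0, 0]
    - [0.9, 3, -0.4, 0, 0]

```text
time: 17.58
position: [503.4, 89.7, 49.6]
tcp_rot: [3.142, 0.0, 3.02]
wrist_force: [-1.4, -1.4, -2.9]
opening: 14.8
grasp_force: 40.6
```

Emit:
drive_tool:
  targets:
    - [0.9, 0.5, -0.1, 0, 0]
    - [0.9, 1, -0.1, 0, 0]
    - [0.9, 1.5, -0.2, 0, 0]
    - [0.9, 2, -0.2, 0, 0]
    - [0.9, 2, -0.2, 0, 0]

```text
time: 18.2
position: [505.3, 89.5, 49.5]
tcp_rot: [-3.141, -0.0, 3.02]
wrist_force: [-1.2, -2.5, -2.6]
opening: 14.9
grasp_force: 40.6
```

Emit:
drive_tool:
  targets:
    - [0.9, 0.5, -0.1, 0, 0]
    - [0.9, 1, -0.1, 0, 0]
    - [0.9, 1, -0.1, 0, 0]

```text
time: 18.58
position: [506.3, 89.4, 49.5]
tcp_rot: [-3.142, -0.0, 3.02]
wrist_force: [-0.8, -2.9, -2.1]
opening: 14.3
grasp_force: 40.6
```

Emit:
drive_tool:
  targets:
    - [0.9, 0.5, -0.1, 0, 0]
    - [0.9, 1, -0.1, 0, 0]
    - [0.9, 1, -0.1, 0, 0]

```text
time: 18.95
position: [507.3, 89.3, 49.5]
tcp_rot: [-3.141, -0.0, 3.02]
wrist_force: [-2.3, -2.2, -2.1]
opening: 14.6
grasp_force: 40.6
```

Emit:
drive_tool:
  targets:
    - [0.9, 0.4, 0, 0, 0]
    - [0.9, 0.8, -0.1, 0, 0]
    - [0.9, 0.8, -0.1, 0, 0]

```text
time: 19.32
position: [508.1, 89.2, 49.5]
tcp_rot: [-3.142, -0.0, 3.02]
wrist_force: [-1.7, -2.4, -2.2]
opening: 15.0
grasp_force: 40.6
```

Emit:
drive_tool:
  targets:
    - [0.9, 0.4, 0, 0, 0]
    - [0.9, 0.8, -0.1, 0, 0]
    - [0.9, 0.8, -0.1, 0, 0]

```text
time: 19.7
position: [508.9, 89.1, 49.6]
tcp_rot: [-3.142, -0.0, 3.02]
wrist_force: [-1.4, -2.1, -2.6]
opening: 15.0
grasp_force: 40.6
```

Emit:
drive_tool:
  targets:
    - [0.9, 0.4, 0, 0, 0]
    - [0.9, 0.8, -0.1, 0, 0]
    - [0.9, 0.8, -0.1, 0, 0]

```text
time: 20.08
position: [509.1, 89.1, 49.5]
tcp_rot: [-3.141, -0.001, 3.02]
wrist_force: [-4.8, -2.5, 0.6]
opening: 14.8
grasp_force: 40.9
```

The position stalled and the force rose, so the collar is at the nut. One small confirming push, to about 8–10 N.

Emit:
drive_tool:
  targets:
    - [0.9, 0.2, 0, 0, 0]
    - [0.9, 0.4, 0, 0, 0]
    - [0.9, 0.4, 0, 0, 0]

```text
time: 20.45
position: [509.1, 89.1, 49.5]
tcp_rot: [-3.141, -0.002, 3.02]
wrist_force: [-4.9, -3.1, 0.6]
opening: 15.0
grasp_force: 41.0
```

Emit:
drive_tool:
  targets:
    - [0.9, 0.3, 0, 0, 0]
    - [0.9, 0.6, -0.1, 0, 0]
    - [0.9, 0.6, -0.1, 0, 0]
    - [0.9, 0.6, -0.1, 0, 0]

```text
time: 20.95
position: [509.1, 89.1, 49.5]
tcp_rot: [-3.141, -0.003, 3.02]
wrist_force: [-7.2, -1.3, 2.3]
opening: 14.7
grasp_force: 41.2
```

```bash
python3 - <<'E'
from h import *
p,d=capture("side")
a=cv2.resize(p[175:225,270:350],(800,500),interpolation=cv2.INTER_CUBIC);cv2.imwrite("pics/s4.png",a[:,:,::-1])
E
```

```text
(no output)
```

View pics/s4.png

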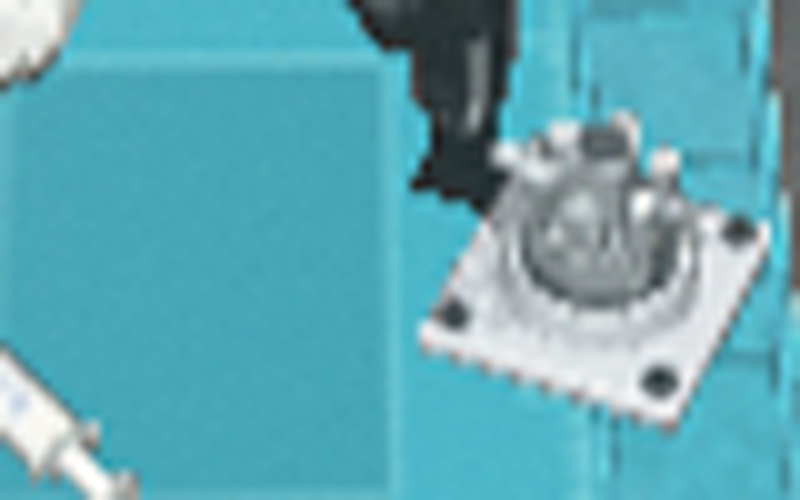

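The view shows the collar up against the nut, near (550,150). I'll relax the push, open and rise.

Emit:
drive_tool:
  targets:
    - [0.9, -0.9, 0.1, 0, 0]
    - [0.7, -0.9, 0.1, 0, 0]
    - [0.3, -0.9, 0.1, 0, 0]
    - [-0.3, -0.9, 0.1, 0, 0]
    - [-0.6, -0.9, 0.1, 0, 0]
    - [-0.6, -0.9, 0.1, 0, 0]
    - [-0.6, -0.9, 0.1, 15, 0]
    - [-0.6, -0.9, 0.1, 45, 0]
    - [-0.6, -40, 0, 90, 0]
    - [-0.6, -80, 0, 120, 0]
    - [-0.6, -80, 60, 120, 0]
    - [-0.6, -80, 120, 120, 0]

```text
time: 22.5
position: [431.6, 210.1, 172.5]
tcp_rot: [3.139, 0.005, 3.018]
wrist_force: [-0.1, -0.3, -0.3]
opening: 68.7
grasp_force: 0.0
```

```bash
python3 - <<'E'
from h import *
r=[]
for n,(u,v) in dict(top=(265,170),side=(295,170)).items():
    p,d=capture(n); np.savez(n+"5.npz",p=p,d=d); r.append(cv2.resize(p[v:v+60,u:u+60],(400,400),interpolation=cv2.INTER_CUBIC))
cv2.imwrite("pics/f.png",np.hstack(r)[:,:,::-1])
E
```

```text
(no output)
```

View pics/f.png

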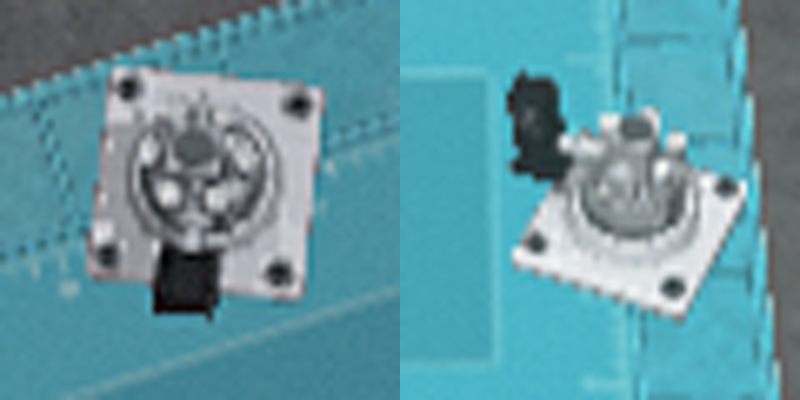

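The pin hangs in the nut and the robot is clear. I'll quickly check the collar position numerically.

```bash
python3 - <<'E'
from h import *
y=-.118
T=cloud("top",np.load("top5.npz")["d"],camera_model("top"))
d=T-np.array([554.3,83.8,0]);X=d[...,0]*np.cos(y)+d[...,1]*np.sin(y);Y=-d[...,0]*np.sin(y)+d[...,1]*np.cos(y);Z=d[...,2]
k=(abs(X)<70)&(abs(Y)<10)&(Z>50)&(X<-10)&(Z<110)
o=np.argsort(X[k]);print(np.c_[X[k],Y[k],Z[k]][o].round(0).astype(int).tolist())
p=ray("top",294.3,205.5,58)-np.array([554.3,83.8,58]);print(p[0]*np.cos(y)+p[1]*np.sin(y))
E
```

```text
[[-59, -6, 76], [-58, -3, 70], [-58, 1, 82], [-58, -2, 82], [-57, -4, 82], [-57, 3, 78], [-57, -1, 65], [-57, -6, 79], [-56, 2, 59], [-56, -7, 60], [-56, 6, 80], [-55, 3, 79], [-55, 1, 80], [-55, -1, 80], [-55, -4, 80], [-55, -6, 81], [-54, -8, 77], [-53, 1, 82], [-53, 4, 79], [-53, -4, 82], [-53, -1, 80], [-52, 6, 76], [-52, -8, 80], [-52, -6, 78], [-51, 1, 82], [-50, 4, 79], [-50, -1, 80], [-50, -6, 79], [-49, 7, 73], [-49, -3, 78], [-49, -8, 80], [-48, 2, 81], [-48, 4, 79], [-47, -5, 81], [-47, -3, 79], [-47, 0, 78], [-47, -8, 79], [-46, 2, 85], [-46, 4, 81], [-46, -1, 82], [-46, -3, 83], [-45, -10, 72], [-45, -5, 83], [-45, -8, 80], [-44, -10, 80], [-44, 2, 84], [-43, 0, 83], [-43, 5, 80], [-43, -3, 82], [-42, -5, 80], [-42, -10, 78], [-41, 5, 83], [-41, 0, 82], [-41, -5, 84], [-40, 3, 79], [-40, -7, 82], [-40, -2, 80], [-33, 0, 56], [-33, 3, 53], [-32, -2, 50], [-30, 0, 53], [-28, -2, 55], [-28, 1, 52], [-28, 3, 51], [-26, 3, 55], [-26, -2, 56], [-26, 1, 54], [-26, -4, 56], [-25, -7, 55], [-24, 1, 59], [-24, 3, 56], [-24, 6, 55], [-23, -2, 56], [-23, -4, 55], [-22, -6, 53], [-20, 7, 50], [-20, 1, 52], [-20, -6, 55], [-20, 6, 62], [-20, 8, 60], [-20, -1, 51], [-20, -8, 53], [-19, -7, 64], [-18, -9, 60], [-18, -1, 55], [-18, 4, 53], [-18, 8, 61], [-18, 6, 62], [-18, -7, 67], [-17, 4, 59], [-16, -9, 62], [-16, -1, 57], [-15, 9, 62], [-15, 2, 53], [-15, 6, 62], [-15, -3, 53], [-14, 4, 59], [-14, -8, 63], [-14, -6, 61], [-13, 2, 54], [-13, 9, 63], [-13, 0, 55], [-13, 6, 63], [-13, -3, 55], [-12, -8, 64], [-11, 2, 54], [-11, 0, 55]]
-32.27355820622062
```

The collar is at the same pixel (320.5, 191) as during the push, so the pin is still seated. I'm handing in.

```bash
python3 -c "
from cell import manip;print(manip.job_done())"
```

```text
the job is handed in; nothing more can be done
None
```

I tightened the nut to the next slot line-up, slid the pin through slot and hole until its collar met the nut (highest force reading about 8 N), and let go; the last pictures put the collar within 1–2 mm of the nut, and the job is handed in.

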